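# Find the rocking corner of the modelling plate and press its shim flat

### The arm

A 6-joint arm with a two-finger parallel gripper is mounted at the origin on the work surface. World frame = base frame: x ahead of the robot, y to its left, z up, the work surface at z = 0. Lengths are in mm, angles in rad, forces in N, time in s.
With the tool pointing down it reaches from about 275 to 1000 mm from the base axis. Payload 8.4 kg.
Tool frame: the origin (TCP) lies midway between the tips of the shut fingers; the grasp point (between the pads) lies 19 mm behind it; z points along the fingers, y is the direction in which the jaws open and shut (so a half turn about z gives the same grasp; the last joint's range is limited). The gripper opens to 85 mm and grips with 20 to 120 N. Pads are 22 mm wide; open, the fingers measure 114 mm over their backs; the gripper's body (76 mm by 85 mm) begins 54 mm behind the grasp point. The pads swing forward as they close: fully open they stand 13 mm farther back than shut.
Start: joints at [-1.154, 0.353, 1.633, -0, 1.155, -0.002], TCP at [254.164, -570.989, 231.281] pointing down, gripper open.
Joint ranges: [-2.63, 2.63], [-0.92, 2.1], [0.06, 2.66], [-1.3, 4.44], [0, 2.69], [-3.02, 3.02]. Speed limits (rad/s): [2.22, 2.22, 2.79, 3.14, 3.14, 3.14].

### API

Orientations are given as a rotation vector (axis times angle).
In Python, from cell import ctrl gives the robot as it stands. The module is installed in compiled form; this text tells all that it offers.
- The arm moves only by the shell command python3 -m creep 'ROWS' [FORCE]. ROWS is a JSON object of lists of equal length, an entry for each row: "claw": the closure, from 0 (fully open) to 1 (shut); "xyz": the shift along the tool's x, y, z each as a share of 25 mm, from -1 to 1, a list of three; "rot": the turn, a rotation vector about the tool's x, y, z each as a share of 6 degrees, from -1 to 1, a list of three. A call has 1 to 12 rows; each row shifts and turns the commanded pose from where the row before left it, along the tool's axes as they then stand; what a row does not reach is not made up. A row lasts 1/10 s, in which the tool goes at most 50 mm and 8.59 degrees, less where a joint would pass 70% of its speed; a pose out of reach is approached as far as the arm can. A call with a number of a shift or a turn outside -1 to 1 is refused whole. A call with a gripper value outside its range is refused whole. The fingers move at their own pace and stop on an object; FORCE is the grip in N (left out, the last holds). Time passes only in rows, so rows that do not move let the fingers close. It gives the time, the measured TCP pose, the force and the opening at its end, in the units of the state.
- ctrl.state(): the state, without advancing time (a new reading comes with each control period).
- ctrl.camera(name): name is "scene" or "top" or "wrist"; returns (picture, depth): 420x560x3 uint8, red, green, blue; 420x560 float32, mm along the optical axis (not along the pixel's ray), 0 where there is no reading.
- ctrl.calibration(name): a dict with "fx", "fy", "cx", "cy" (pixels), "k1" (the pictures are not rectified: a ray, as slopes to the right and down, at radius r is drawn at 1 + k1 r^2 times it, then the intrinsics apply), "view" (4x4, takes a point from world to camera coordinates); the wrist camera has in their place "T_tool_cam" (4x4, takes a point from camera to tool coordinates, whose origin is the TCP and whose axes are the flange's). Camera axes: x right, y up, looking along -z (the intrinsics and any distortion apply to the point x, -y, -z); pixel columns grow to the right and rows downward; lengths in mm; the calibration is good to about 2 mm. A picture is of the moment at which its call begins: read the wrist's pose just before it. calibration takes no time and is no camera call.
- ctrl.close_job(): hands the job in, once; it reports no verdict.
The state is a dict: "clock": time; "joints": joint angles; "joint_velocities": joint speeds; "joint_torque": joint torques, N m; "tcp_pos": TCP position; "tcp_rot": TCP orientation; "ft_force": force on the tool from outside, world axes, zero at the start; "moment": the same for the moment, N m; "width": opening from 0.0 (shut) to 1.0 (fully open).
Only numpy, scipy, OpenCV 4.12 (cv2) and the standard library are available. Lean on these libraries where they do the work, as an engineer would, in place of code of your own. Each camera call takes 0.05 s, during which the arm holds its last target.

### The job

One corner of the square plywood plate rocks. Press down on the plate's corners with a fingertip until you have found the one that gives way, then press the metal shim tongue at that corner down flat, so that the plate is supported there; leave the other three tongues up. Do not pick up or shift the plate, the models standing on it or anything else on the bench, and take the hand away at the end.

Things in the scene. Friction and masses are not known exactly. Their poses are not given: they have to be found in the camera images.
- plate: square plywood plate, 150 x 150 x 8 mm, 0.55 kg, loose in a shallow tray, kept in place by a low fence (2 mm play). Origin: centre of its underside, 22 mm above the table. x points away from the robot, y to its left (turned up to 0.3 rad). A hidden rubber pad lies under each corner; the one at a corner that differs from start to start is 4 mm too thin, and only pressing shows which.
- tray: the wooden tray under the plate, fixed to the bench, 166 x 166 mm with its fence (fence top 26 mm above the table, 4 mm below the plate's top). Origin: its centre, on the table; axes like the plate's. The shims are hinged to it, one at each corner.
- corner_near_left (a point): the place to press on the plate's near left corner: on its top, over the 28 mm pad, 55 mm from the plate's centre in x and in y, 30 mm above the table. A firm corner does not move; the rocking one gives way by about 3 mm under 2 to 3 N, then stops, and comes back up when let go.
- shim_near_left (a joint): angle of the near left shim, a bare aluminium tongue 24 mm wide that sticks out 48 mm beyond the plate's left (+y) side; its hinge lies along the tray's x, 71 mm from the tray's centre. 0 = raised by 0.40 rad, 0.40 = flat on its stop, top 12 mm above the table. Pressing it flat takes 6 to 8 N near its outer end and raises that corner's pad by 4 mm; it stays where it is put.
- shim_near_left_end (a point): the place to press on the near left shim: on the tongue's top, 40 mm out from its hinge, 12 mm short of its outer tip, in the middle of its width (55 mm from the tray's centre in x); about 27 mm above the table when raised, 12 mm when flat, then 111 mm from the tray's centre in y.
- corner_near_right (a point): the place to press on the plate's near right corner: on its top, over the 28 mm pad, 55 mm from the plate's centre in x and in y, 30 mm above the table. A firm corner does not move; the rocking one gives way by about 3 mm under 2 to 3 N, then stops, and comes back up when let go.
- shim_near_right (a joint): angle of the near right shim, a bare aluminium tongue 24 mm wide that sticks out 48 mm beyond the plate's right (-y) side; its hinge lies along the tray's x, 71 mm from the tray's centre. 0 = raised by 0.40 rad, 0.40 = flat on its stop, top 12 mm above the table. Pressing it flat takes 6 to 8 N near its outer end and raises that corner's pad by 4 mm; it stays where it is put.
- shim_near_right_end (a point): the place to press on the near right shim: on the tongue's top, 40 mm out from its hinge, 12 mm short of its outer tip, in the middle of its width (55 mm from the tray's centre in x); about 27 mm above the table when raised, 12 mm when flat, then 111 mm from the tray's centre in y.
- corner_far_left (a point): the place to press on the plate's far left corner: on its top, over the 28 mm pad, 55 mm from the plate's centre in x and in y, 30 mm above the table. A firm corner does not move; the rocking one gives way by about 3 mm under 2 to 3 N, then stops, and comes back up when let go.
- shim_far_left (a joint): angle of the far left shim, a bare aluminium tongue 24 mm wide that sticks out 48 mm beyond the plate's left (+y) side; its hinge lies along the tray's x, 71 mm from the tray's centre. 0 = raised by 0.40 rad, 0.40 = flat on its stop, top 12 mm above the table. Pressing it flat takes 6 to 8 N near its outer end and raises that corner's pad by 4 mm; it stays where it is put.
- shim_far_left_end (a point): the place to press on the far left shim: on the tongue's top, 40 mm out from its hinge, 12 mm short of its outer tip, in the middle of its width (55 mm from the tray's centre in x); about 27 mm above the table when raised, 12 mm when flat, then 111 mm from the tray's centre in y.
- corner_far_right (a point): the place to press on the plate's far right corner: on its top, over the 28 mm pad, 55 mm from the plate's centre in x and in y, 30 mm above the table. A firm corner does not move; the rocking one gives way by about 3 mm under 2 to 3 N, then stops, and comes back up when let go.
- shim_far_right (a joint): angle of the far right shim, a bare aluminium tongue 24 mm wide that sticks out 48 mm beyond the plate's right (-y) side; its hinge lies along the tray's x, 71 mm from the tray's centre. 0 = raised by 0.40 rad, 0.40 = flat on its stop, top 12 mm above the table. Pressing it flat takes 6 to 8 N near its outer end and raises that corner's pad by 4 mm; it stays where it is put.
- shim_far_right_end (a point): the place to press on the far right shim: on the tongue's top, 40 mm out from its hinge, 12 mm short of its outer tip, in the middle of its width (55 mm from the tray's centre in x); about 27 mm above the table when raised, 12 mm when flat, then 111 mm from the tray's centre in y.
- tree: bystander: model pine tree 33 mm tall on a round 25 mm base, loose on the plate near its middle. Origin: centre of its underside.
- ruin: bystander: model ruined wall 29 mm tall on a round 25 mm base, loose on the plate near its middle. Origin: centre of its underside.
- pot: bystander: small glass pot, 30 mm across and 30 mm tall, on the bench between the two left shims. Origin: centre of its underside.
- dropper_a: bystander: paint dropper bottle, 25 mm across and 66 mm tall, on the bench on the right, between the two right shims but farther out. Origin: centre of its underside.
- dropper_b: bystander: paint dropper bottle, 25 mm across and 66 mm tall, on the bench beyond the tray. Origin: centre of its underside.
- tin: bystander: round tin, 68 mm across and 30 mm tall, on the bench beyond the tray. Origin: centre of its underside.
- brush: bystander: brush 160 mm long lying on the bench in front of the tray. Origin on its underside; x axis along it.
Things that resemble listed ones, but are neither listed nor needed, are in the scene too. Of the things that look like the plate, the middle-sized one is meant.

How it is judged (in metres and radians):
On the way, in this order (a step that is already met when the one before it is completed fails the run):
1. the rocking corner has been pressed down by the fingers: the plate tips by more than 1.1 degrees under the press (angle between plate's own z axis and vertical above 0.02 rad and contact force between the fingers and plate above 0.5 N), for 0.1 s.
2. one shim is flat, the other three are still up, and the plate is level (((value of joint shim_near_left above 0.36 rad and value of joint each of shim_near_right, shim_far_left, shim_far_right below 0.15 rad) or (value of joint shim_near_right above 0.36 rad and value of joint each of shim_near_left, shim_far_left, shim_far_right below 0.15 rad) or (value of joint shim_far_left above 0.36 rad and value of joint each of shim_near_left, shim_near_right, shim_far_right below 0.15 rad) or (value of joint shim_far_right above 0.36 rad and value of joint each of shim_near_left, shim_near_right, shim_far_left below 0.15 rad)) and angle between plate's own z axis and vertical below 0.01 rad), for 0.2 s.
At the end, for the whole second after the job is handed in: Exactly one shim is pressed flat (joint above 0.36 rad), the other three still up (below 0.15 rad), and the plate lies level (within 0.6 degrees) and at rest; the shim of a corner that did not rock would have raised that corner and tipped the plate (all of step 2 and linear speed of plate below 0.01 m/s); the robot touches nothing.
It fails at once if the plate is lifted or carried (its middle more than 12 mm from its starting place) (distance of plate from where it was at the start of the episode above 0.012 m).
It fails at once if a model on the plate is lifted, shoved (more than 25 mm) or tipped over (distance of any of tree, ruin from where it was at the start of the episode above 0.025 m or angle between any of tree, ruin's own z axis and vertical above 0.6 rad).
It fails at once if a pot, bottle, tin or brush on the bench is moved by more than 30 mm (distance of any of pot, dropper_a, dropper_b, tin, brush from where it was at the start of the episode above 0.03 m).
It also fails if it takes over 58 s, if anything falls off the work surface, if the arm or the gripper's body presses on something with over 40 N, if the wrist force passes 120 N, or if a joint passes its speed limit or range.

## Working session

There is one attempt and no reset: what is moved stays moved. The work goes in short steps, Python scripts to look and compute and a shell command to move; the robot and the scene stay as the last step left them, time stands still between calls to the robot, and variables do not carry over. Pictures are saved under pics/ and viewed, and the job is handed in when it is done.

```bash
mkdir -p pics
python3 - <<'E'
from cell import ctrl
import cv2,numpy as np
s=ctrl.state();print(s)
for n in("scene","top"):
    p,d=ctrl.camera(n);cv2.imwrite(f"pics/{n}0.png",p[:,:,::-1]);np.savez(f"{n}0.npz",p=p,d=d);print(n,ctrl.calibration(n))
print(ctrl.calibration("wrist"))
E
```

```text
{'clock': 0.0, 'joints': array([-1.15437983e+00,  3.53659811e-01,  1.63412625e+00,  2.69272126e-05,
        1.15521761e+00, -2.39042665e-03]), 'joint_velocities': array([ 0.00060913, -0.0011295 ,  0.00042411,  0.00032035,  0.00012295,
       -0.00307997]), 'joint_torque': array([-4.77987360e-04, -6.05259633e+01, -3.42067587e+01, -3.15373609e-05,
        9.51294496e-03,  8.99230344e-06]), 'tcp_pos': array([ 253.98897192, -570.54099656,  230.55778023]), 'tcp_rot': array([-3.07161271e+00, -6.52758223e-01,  4.17515770e-04]), 'ft_force': array([ 0.37307271, -0.00153039, -1.13862329]), 'moment': array([ 0.04746764,  0.00839547, -0.01327688]), 'width': 1.0008724295141929}
scene {'fx': 448.0719832056241, 'fy': 448.0719832056241, 'cx': 279.37317433982304, 'cy': 205.6898219511823, 'k1': -0.0053350372395845145, 'view': array([[-8.79712251e-02,  9.95977313e-01,  1.70368600e-02,
         6.52459120e+01],
       [-7.81852351e-01, -7.96357158e-02,  6.18356737e-01,
         4.23374626e+02],
       [ 6.17226025e-01,  4.10772908e-02,  7.85712855e-01,
        -1.24070757e+03],
       [ 0.00000000e+00, 
[... 328 characters left out ...]
,  6.16386776e-02,
        -5.45250836e+02],
       [-6.18239216e-02, -1.63519514e-02,  9.97953113e-01,
        -1.01132671e+03],
       [ 0.00000000e+00,  0.00000000e+00,  0.00000000e+00,
         1.00000000e+00]])}
{'fx': 338.7970914269476, 'fy': 338.7970914269476, 'cx': 277.65716085821515, 'cy': 206.82488913986, 'k1': -0.08507805052450118, 'T_tool_cam': array([[ 1.79293133e-04,  9.52997583e-01,  3.02977844e-01,
         7.80779488e+01],
       [ 9.99999735e-01, -3.84773194e-04,  6.18510041e-04,
         3.61674938e-01],
       [ 7.06016327e-04,  3.02977652e-01, -9.52997400e-01,
        -1.41541552e+02],
       [ 0.00000000e+00,  0.00000000e+00,  0.00000000e+00,
         1.00000000e+00]])}
```

View pics/top0.png

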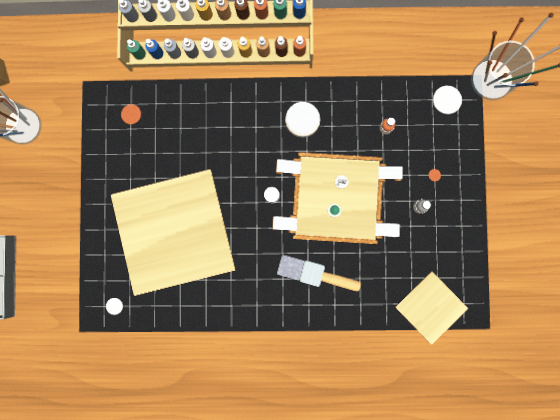

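View pics/scene0.png

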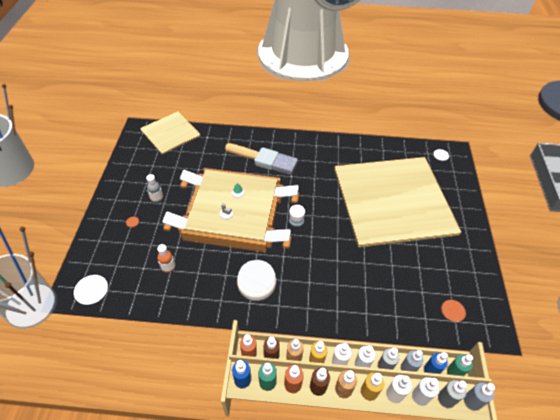

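```bash
cat > h.py <<'E'
import numpy as np,cv2
from cell import ctrl
def ray(name,u,v,z):
    c=ctrl.calibration(name);K=np.array([[c['fx'],0,c['cx']],[0,c['fy'],c['cy']],[0,0,1.]])
    q=cv2.undistortPoints(np.array([[[u,v]]],float),K,np.array([c['k1'],0,0,0]))[0,0]
    M=c['view'];R=M[:3,:3];o=-R.T@M[:3,3];d=R.T@np.array([q[0],-q[1],-1])
    return o+d*(z-o[2])/d[2]
E
python3 - <<'E'
from h import *
p=np.load("top0.npz")['p'];x0,y0,x1,y1=262,140,412,255
hsv=cv2.cvtColor(p,cv2.COLOR_RGB2HSV)
c=cv2.resize(p[y0:y1,x0:x1],None,fx=5,fy=5,interpolation=cv2.INTER_CUBIC)
cv2.imwrite("pics/crop0.png",c[:,:,::-1])
for (u,v) in [(320,200),(360,220),(340,156),(296,200),(380,200),(288,167),(340,240)]: print((u,v),hsv[v,u],p[v,u])
roi=np.zeros(p.shape[:2],np.uint8);roi[y0:y1,x0:x1]=1
# plate: pale wood
m=cv2.inRange(hsv,(12,60,190),(30,150,255))*roi
m=cv2.morphologyEx(m,cv2.MORPH_OPEN,np.ones((3,3)))
cs,_=cv2.findContours(m,cv2.RETR_EXTERNAL,cv2.CHAIN_APPROX_NONE);k=max(cs,key=cv2.contourArea)
r=cv2.minAreaRect(k);b=cv2.boxPoints(r);print(r)
W=np.array([ray("top",u,v,30) for u,v in b]);print(b,W.round(1));print(W.mean(0),[np.linalg.norm(W[i]-W[i-1]) for i in range(4)])
w=cv2.inRange(hsv,(0,0,200),(180,40,255))*roi
cs,_=cv2.findContours(w,cv2.RETR_EXTERNAL,cv2.CHAIN_APPROX_NONE)
for k in cs:
    if cv2.contourArea(k)>60:
        r=cv2.minAreaRect(k);print("white",r,ray("top",*r[0],23).round(1))
E
```

```text
(320, 200) [ 25  77 251] [251 239 175]
(360, 220) [ 24  87 244] [244 227 161]
(340, 156) [ 16 160 228] [228 161  85]
(296, 200) [ 18 147 237] [237 182 100]
(380, 200) [ 16 155 229] [229 162  90]
(288, 167) [  0   0 253] [253 253 253]
(340, 240) [ 17 153 233] [233 171  93]
((337.66461181640625, 197.53692626953125), (80.1541748046875, 79.8768310546875), 3.1798300743103027)
[[295.43384 235.19077]
 [299.86462 155.43692]
 [379.8954  159.88309]
 [375.4646  239.63693]] [[ 493.   -26.3   30. ]
 [ 645.2  -36.6   30. ]
 [ 634.8 -189.2   30. ]
 [ 482.9 -177.6   30. ]]
[ 563.96142351 -107.44307148   30.        ] [np.float64(151.60652151594343), np.float64(152.61602388693413), np.float64(153.0362182502999), np.float64(152.3217029444362)]
white ((386.8758850097656, 229.6103515625), (23.782421112060547, 12.507791519165039), 3.3664603233337402) [ 501.7 -200.8   23. ]
white ((285.0, 223.5), (13.0, 24.0), 90.0) [515.6  -6.6  23. ]
white ((334.5, 210.0), (12.0, 13.0), 90.0) [ 540.3 -101.6   23. ]
white ((271.0, 194.0), (14.0, 14.0), 90.0) [572.5  19.6  23. ]
white ((341.5, 181.0), (12.0, 13.0), 90.0) [ 595.9 -115.9   23. ]
white ((390.0, 172.5), (11.0, 24.0), 90.0) [ 611.2 -209.2   23. ]
white ((288.4670104980469, 166.46192932128906), (23.7965145111084, 12.396986961364746), 4.085616588592529) [625.3 -14.4  23. ]
```

View pics/crop0.png

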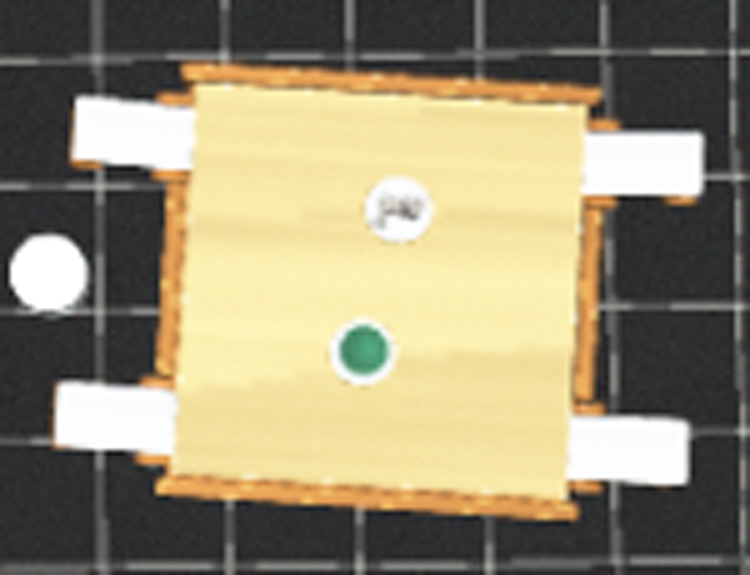

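Three things look like the plate. The large board is at top-view (172,232), the small one at (432,308), and the middle-sized one at (338,198). The middle one fits: it measures about 150 mm, sits in the tray with four tongues and carries the tree and the ruin, as the crop confirms. Its centre is near (564,-107) with yaw about -0.07. Next I'll shut the fingers and align them with the plate.

```bash
cat >> h.py <<'E'
from scipy.spatial.transform import Rotation as Ro
C=np.array([564.,-107.4]);YAW=-0.070
ex=np.array([np.cos(YAW),np.sin(YAW)]);ey=np.array([-ex[1],ex[0]])
def pt(a,b): return C+a*ex+b*ey
T={}
for n,sx in(("near",-1),("far",1)):
    for m,sy in(("left",1),("right",-1)):
        T[f"c_{n}_{m}"]=pt(55*sx,55*sy);T[f"s_{n}_{m}"]=pt(55*sx,109*sy)
def delta(name,z):
    s=ctrl.state();R=Ro.from_rotvec(s['tcp_rot']).as_matrix()
    d=np.append(T[name],z)-s['tcp_pos']
    print("t",s['clock'],"tcp",s['tcp_pos'].round(1),"F",s['ft_force'].round(2),"w",round(s['width'],2))
    print(name,T[name].round(1),"tool delta mm",(R.T@d).round(1),"units",(R.T@d/25).round(2))
    Rd=np.column_stack([np.append(ex,0),np.append(-ey,0),[0,0,-1]])
    print("rot deg",np.degrees(Ro.from_matrix(R.T@Rd).as_rotvec()).round(2))
E
python3 -c "
from h import *
delta('c_near_right',60)"
```

```text
t 0.1 tcp [ 254.  -570.6  230.6] F [-0.27  0.67  0.1 ] w 1.0
c_near_right [ 505.3 -158.4] tool delta mm [ 397.2 -274.1  171. ] units [ 15.89 -10.96   6.84]
rot deg [-7.0e-02  2.0e-02  2.8e+01]
```

```bash
python3 -m creep '{"claw":[1,1,1,1,1,1],"xyz":[[0,0,0],[0,0,0],[0,0,0],[0,0,0],[0,0,0],[0,0,0]],"rot":[[0,0,0.93],[0,0,0.93],[0,0,0.93],[0,0,0.94],[0,0,0.94],[0,0,0]]}' 20
python3 -c "
from h import *
delta('c_near_right',60)"
```

```text
clock: 0.7
tcp_pos: [254.1, -570.7, 230.9]
tcp_rot: [-3.139, 0.113, 0.001]
ft_force: [0.0, 0.0, -0.8]
width: 0.0
t 0.7 tcp [ 254.1 -570.7  230.9] F [ 0.04  0.03 -0.81] w 0.0
c_near_right [ 505.3 -158.4] tool delta mm [ 221.1 -429.1  171.1] units [  8.84 -17.16   6.84]
rot deg [-0.04  0.02 -0.1 ]
```

```bash
python3 -m creep '{"claw":[1,1,1,1,1,1,1,1,1,1],"xyz":[[0.44,-0.86,0.3],[0.44,-0.86,0.3],[0.44,-0.86,0.3],[0.44,-0.86,0.3],[0.44,-0.86,0.3],[0.44,-0.86,0.3],[0.44,-0.86,0.3],[0.44,-0.86,0.3],[0.44,-0.86,0.3],[0.44,-0.86,0.3]],"rot":[[0,0,0],[0,0,0],[0,0,0],[0,0,0],[0,0,0],[0,0,0],[0,0,0],[0,0,0],[0,0,0],[0,0,0]]}'
python3 -m creep '{"claw":[1,1,1,1,1,1,1,1,1,1,1],"xyz":[[0.44,-0.86,0.3],[0.44,-0.86,0.3],[0.44,-0.86,0.3],[0.44,-0.86,0.3],[0.44,-0.86,0.3],[0.44,-0.86,0.3],[0.44,-0.86,0.3],[0.44,-0.86,0.3],[0.44,-0.86,0.3],[0.44,-0.86,0.3],[0,0,0]],"rot":[[0,0,0],[0,0,0],[0,0,0],[0,0,0],[0,0,0],[0,0,0],[0,0,0],[0,0,0],[0,0,0],[0,0,0],[0,0,0]]}'
python3 -c "
from h import *
delta('c_near_right',30)
p,d=ctrl.camera('scene');cv2.imwrite('pics/s1.png',cv2.resize(p[130:290,100:340],None,fx=3,fy=3,interpolation=2)[:,:,::-1])"
```

```text
clock: 1.7
tcp_pos: [379.3, -363.3, 155.9]
tcp_rot: [-3.14, 0.105, 0.0]
ft_force: [1.1, -0.6, 0.0]
width: 0.002
clock: 2.8
tcp_pos: [504.4, -155.5, 80.4]
tcp_rot: [-3.139, 0.102, 0.001]
ft_force: [-0.9, 0.3, 0.7]
width: -0.004
t 2.8 tcp [ 504.4 -155.5   80.4] F [-0.9   0.32  0.69] w -0.0
c_near_right [ 505.3 -158.4] tool delta mm [ 1.1  2.9 50.4] units [0.04 0.12 2.02]
rot deg [-0.04  0.05  0.27]
```

View pics/s1.png

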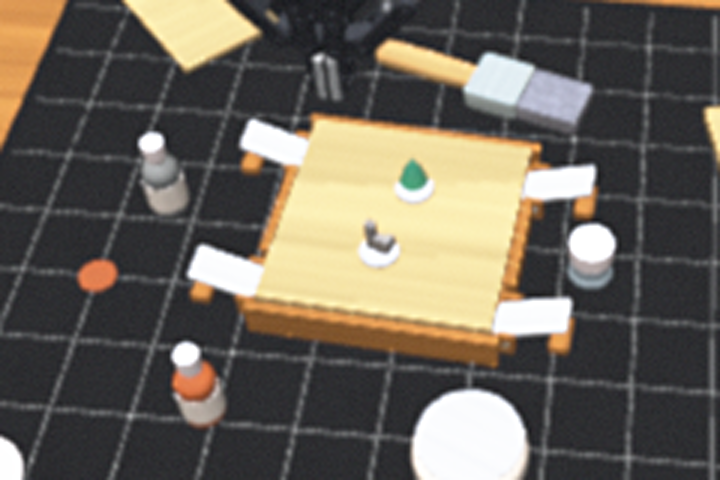

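The fingertips (crop 325,80) are above the near right corner. Descending to just above the plate.

```bash
python3 -m creep '{"claw":[1,1,1,1,1],"xyz":[[0.04,0.12,0.6],[0,0,0.6],[0,0,0.5],[0,0,0.12],[0,0,0]],"rot":[[0,0,0],[0,0,0],[0,0,0],[0,0,0],[0,0,0]]}'
python3 -m creep '{"claw":[1,1],"xyz":[[0,0,0.04],[0,0,0]],"rot":[[0,0,0],[0,0,0]]}'
python3 -m creep '{"claw":[1,1],"xyz":[[0,0,0.04],[0,0,0]],"rot":[[0,0,0],[0,0,0]]}'
python3 -m creep '{"claw":[1,1],"xyz":[[0,0,0.04],[0,0,0]],"rot":[[0,0,0],[0,0,0]]}'
```

```text
clock: 3.35
tcp_pos: [504.1, -160.8, 35.5]
tcp_rot: [-3.139, 0.11, 0.002]
ft_force: [0.1, -0.3, -0.4]
width: -0.003
clock: 3.55
tcp_pos: [504.9, -160.7, 35.3]
tcp_rot: [3.139, -0.11, 0.001]
ft_force: [-0.4, -0.1, -0.9]
width: -0.001
clock: 3.75
tcp_pos: [504.7, -160.5, 34.0]
tcp_rot: [3.14, -0.11, 0.001]
ft_force: [-0.7, -0.6, 0.3]
width: 0.003
clock: 3.95
tcp_pos: [504.6, -160.5, 32.8]
tcp_rot: [-3.14, 0.11, 0.0]
ft_force: [0.2, 0.0, -0.9]
width: 0.001
```

```bash
for i in 1 2 3 ; do echo; done
python3 -m creep '{"claw":[1,1],"xyz":[[0,0,0.04],[0,0,0]],"rot":[[0,0,0],[0,0,0]]}'
python3 -m creep '{"claw":[1,1],"xyz":[[0,0,0.04],[0,0,0]],"rot":[[0,0,0],[0,0,0]]}'
python3 -m creep '{"claw":[1,1],"xyz":[[0,0,0.04],[0,0,0]],"rot":[[0,0,0],[0,0,0]]}'
python3 -m creep '{"claw":[1,1],"xyz":[[0,0,0.04],[0,0,0]],"rot":[[0,0,0],[0,0,0]]}'
```

```text
clock: 4.15
tcp_pos: [504.5, -160.5, 31.7]
tcp_rot: [-3.14, 0.11, 0.0]
ft_force: [-0.5, -0.5, 0.5]
width: 0.001
clock: 4.35
tcp_pos: [504.5, -160.5, 30.7]
tcp_rot: [-3.14, 0.11, 0.0]
ft_force: [-0.2, -0.2, -0.1]
width: 0.002
clock: 4.55
tcp_pos: [504.7, -160.6, 30.1]
tcp_rot: [3.14, -0.11, 0.0]
ft_force: [-2.1, 0.7, 5.3]
width: 0.001
clock: 4.75
tcp_pos: [504.7, -160.6, 30.0]
tcp_rot: [3.14, -0.11, 0.0]
ft_force: [-5.5, 0.6, 18.9]
width: 0.002
```

Firm: 19 N at z=30. On to the far right corner.

```bash
python3 -m creep '{"claw":[1,1,1,1,1,1,1,1],"xyz":[[0,0,-0.4],[0,0,-0.4],[0.9,-0.02,0],[0.9,-0.02,0],[0.9,-0.02,0],[0.9,-0.02,0],[0.8,0,0],[0,0,0]],"rot":[[0,0,0],[0,0,0],[0,0,0],[0,0,0],[0,0,0],[0,0,0],[0,0,0],[0,0,0]]}'
python3 -c "
from h import *
delta('c_far_right',32)"
```

```text
clock: 5.55
tcp_pos: [617.3, -166.6, 49.6]
tcp_rot: [3.139, -0.11, 0.005]
ft_force: [0.3, 0.3, -0.1]
width: 0.001
t 5.55 tcp [ 617.3 -166.6   49.6] F [ 0.29  0.3  -0.11] w 0.0
c_far_right [ 615.  -166.1] tool delta mm [-2.4 -0.3 17.6] units [-0.1  -0.01  0.7 ]
rot deg [ 0.03 -0.18  0.01]
```

```bash
python3 -m creep '{"claw":[1,1,1],"xyz":[[-0.1,0,0.4],[0,0,0.26],[0,0,0]],"rot":[[0,0,0],[0,0,0],[0,0,0]]}'
python3 -m creep '{"claw":[1,1],"xyz":[[0,0,0.04],[0,0,0]],"rot":[[0,0,0],[0,0,0]]}'
python3 -m creep '{"claw":[1,1],"xyz":[[0,0,0.04],[0,0,0]],"rot":[[0,0,0],[0,0,0]]}'
python3 -m creep '{"claw":[1,1],"xyz":[[0,0,0.04],[0,0,0]],"rot":[[0,0,0],[0,0,0]]}'
```

```text
clock: 5.85
tcp_pos: [609.7, -165.7, 30.7]
tcp_rot: [-3.139, 0.111, 0.005]
ft_force: [0.0, 0.5, -0.1]
width: 0.001
clock: 6.05
tcp_pos: [611.7, -166.1, 31.3]
tcp_rot: [-3.14, 0.111, 0.0]
ft_force: [0.3, 0.2, -0.1]
width: -0.005
clock: 6.25
tcp_pos: [612.0, -166.1, 30.4]
tcp_rot: [3.14, -0.11, 0.0]
ft_force: [0.4, -0.2, -0.4]
width: -0.0
clock: 6.45
tcp_pos: [612.1, -166.2, 30.1]
tcp_rot: [3.14, -0.11, 0.0]
ft_force: [-2.2, 0.1, 6.9]
width: 0.003
```

Firm (7 N at 30.1). Next is the far left corner, lifting above the ruin to get there.

```bash
python3 -m creep '{"claw":[1,1,1,1,1,1,1,1,1],"xyz":[[0,0,-0.6],[0,0,-0.8],[0,0,-0.8],[0,-0.9,0],[0,-0.9,0],[0,-0.9,0],[0,-0.9,0],[0,-0.8,0],[0,0,0]],"rot":[[0,0,0],[0,0,0],[0,0,0],[0,0,0],[0,0,0],[0,0,0],[0,0,0],[0,0,0],[0,0,0]]}'
python3 -m creep '{"claw":[1],"xyz":[[0,0,0]],"rot":[[0,0,0]]}'
python3 -c "
from h import *
delta('c_far_left',32)"
```

```text
clock: 7.35
tcp_pos: [620.1, -54.3, 85.2]
tcp_rot: [-3.139, 0.107, -0.001]
ft_force: [-0.5, -1.4, -0.4]
width: 0.001
clock: 7.45
tcp_pos: [620.0, -56.3, 85.0]
tcp_rot: [3.139, -0.109, 0.001]
ft_force: [0.3, -0.6, -0.1]
width: 0.0
t 7.45 tcp [620.  -56.3  85. ] F [ 0.28 -0.55 -0.06] w 0.0
c_far_left [622.7 -56.4] tool delta mm [ 2.7 -0.1 53. ] units [ 0.11 -0.    2.12]
rot deg [ 0.01 -0.04  0.05]
```

```bash
python3 -m creep '{"claw":[1,1,1,1,1,1],"xyz":[[0.1,0,0.7],[0,0,0.7],[0,0,0.5],[0,0,0.16],[0,0,0],[0,0,0]],"rot":[[0,0,0],[0,0,0],[0,0,0],[0,0,0],[0,0,0],[0,0,0]]}'
python3 -m creep '{"claw":[1,1],"xyz":[[0,0,0.04],[0,0,0]],"rot":[[0,0,0],[0,0,0]]}'
python3 -m creep '{"claw":[1,1],"xyz":[[0,0,0.04],[0,0,0]],"rot":[[0,0,0],[0,0,0]]}'
python3 -m creep '{"claw":[1,1],"xyz":[[0,0,0.04],[0,0,0]],"rot":[[0,0,0],[0,0,0]]}'
```

```text
clock: 8.05
tcp_pos: [622.5, -56.8, 33.0]
tcp_rot: [3.14, -0.111, 0.001]
ft_force: [0.2, -0.0, 0.6]
width: -0.002
clock: 8.25
tcp_pos: [622.6, -56.6, 32.3]
tcp_rot: [3.14, -0.11, 0.002]
ft_force: [0.4, -0.0, 0.7]
width: 0.005
clock: 8.45
tcp_pos: [622.3, -56.5, 30.9]
tcp_rot: [3.14, -0.11, 0.0]
ft_force: [0.7, 0.4, 1.4]
width: -0.003
clock: 8.65
tcp_pos: [622.3, -56.5, 29.9]
tcp_rot: [-3.14, 0.11, -0.001]
ft_force: [0.4, -0.1, 1.0]
width: 0.0
```

```bash
python3 -m creep '{"claw":[1,1],"xyz":[[0,0,0.04],[0,0,0]],"rot":[[0,0,0],[0,0,0]]}'
python3 -m creep '{"claw":[1,1],"xyz":[[0,0,0.04],[0,0,0]],"rot":[[0,0,0],[0,0,0]]}'
python3 -m creep '{"claw":[1,1],"xyz":[[0,0,0.04],[0,0,0]],"rot":[[0,0,0],[0,0,0]]}'
```

```text
clock: 8.85
tcp_pos: [622.4, -56.5, 28.8]
tcp_rot: [-3.14, 0.11, -0.001]
ft_force: [0.5, 0.6, 2.5]
width: 0.001
clock: 9.05
tcp_pos: [622.4, -56.5, 27.8]
tcp_rot: [-3.14, 0.11, -0.001]
ft_force: [0.6, 1.2, 1.5]
width: -0.003
clock: 9.25
tcp_pos: [622.6, -56.4, 27.2]
tcp_rot: [-3.14, 0.11, -0.001]
ft_force: [0.8, 1.2, 4.9]
width: -0.001
```

Far left gives way by about 3 mm and then stops, so that's the rocking corner. I'll press slightly deeper and hold, then lift and go to its tongue.

```bash
python3 -m creep '{"claw":[1,1,1,1],"xyz":[[0,0,0.03],[0,0,0],[0,0,0],[0,0,0]],"rot":[[0,0,0],[0,0,0],[0,0,0],[0,0,0]]}'
python3 -m creep '{"claw":[1,1,1,1,1,1,1],"xyz":[[0,0,-0.2],[0,0,-0.6],[0,0,-0.6],[0,-0.7,0],[0,-0.7,0],[0,-0.7,0],[0,0,0]],"rot":[[0,0,0],[0,0,0],[0,0,0],[0,0,0],[0,0,0],[0,0,0],[0,0,0]]}'
python3 -c "
from h import *
p,d=ctrl.camera('top');cv2.imwrite('pics/t2.png',cv2.resize(p[130:270,220:420],None,fx=4,fy=4,interpolation=2)[:,:,::-1])
p,d=ctrl.camera('scene');cv2.imwrite('pics/s2.png',cv2.resize(p[130:290,130:340],None,fx=3.5,fy=3.5,interpolation=2)[:,:,::-1])
delta('s_far_left',29)"
```

```text
clock: 9.65
tcp_pos: [622.8, -56.4, 27.0]
tcp_rot: [-3.139, 0.11, -0.002]
ft_force: [-0.9, 3.1, 9.6]
width: -0.001
clock: 10.35
tcp_pos: [625.6, -1.1, 60.6]
tcp_rot: [-3.139, 0.106, 0.001]
ft_force: [0.1, -0.0, -0.5]
width: 0.001
t 10.45 tcp [625.5  -3.   60.5] F [-0.28 -0.55 -0.08] w 0.0
s_far_left [626.5  -2.5] tool delta mm [ 1.  -0.6 31.5] units [ 0.04 -0.02  1.26]
rot deg [0.01 0.05 0.1 ]
```

View pics/s2.png

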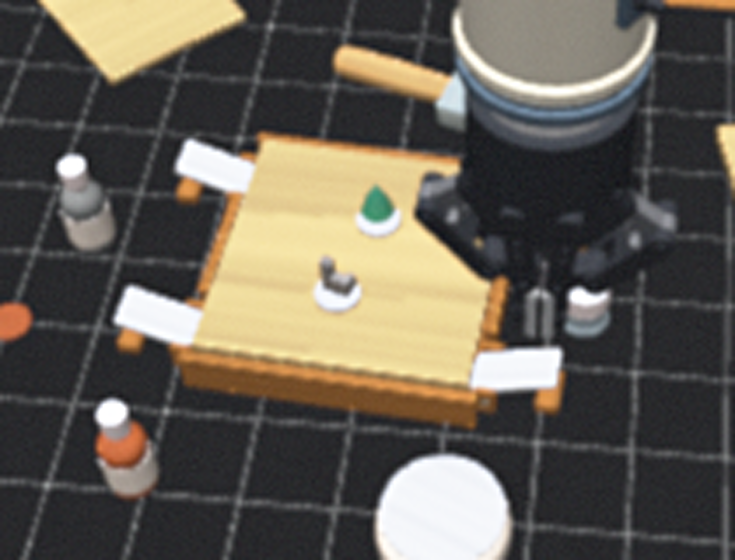

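View pics/t2.png

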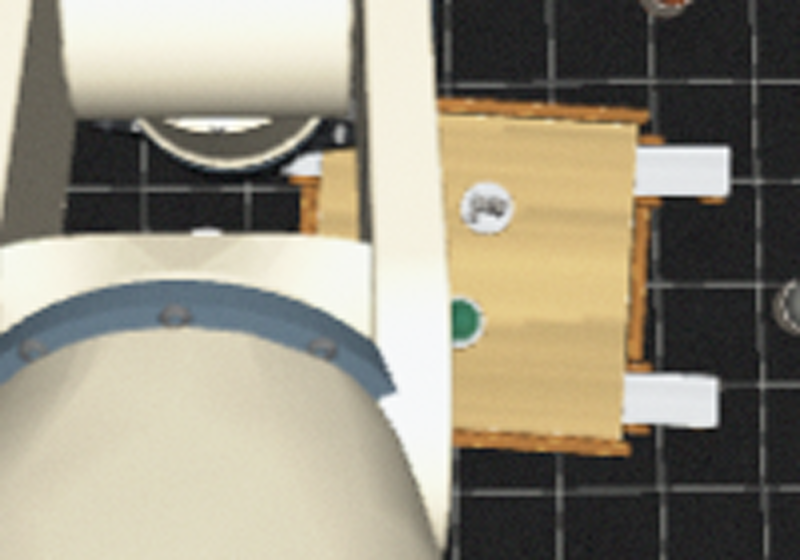

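The fingertips (scene crop 540,315) are above the far left tongue, clear of the pot (590,310). Pressing down.

```bash
python3 -m creep '{"claw":[1,1,1,1,1],"xyz":[[0.04,0,0.6],[0,0,0.4],[0,0,0.2],[0,0,0],[0,0,0]],"rot":[[0,0,0],[0,0,0],[0,0,0],[0,0,0],[0,0,0]]}'
python3 -m creep '{"claw":[1,1,1],"xyz":[[0,0,0.08],[0,0,0.08],[0,0,0]],"rot":[[0,0,0],[0,0,0],[0,0,0]]}'
python3 -m creep '{"claw":[1,1,1],"xyz":[[0,0,0.08],[0,0,0.08],[0,0,0]],"rot":[[0,0,0],[0,0,0],[0,0,0]]}'
python3 -m creep '{"claw":[1,1,1],"xyz":[[0,0,0.08],[0,0,0.08],[0,0,0]],"rot":[[0,0,0],[0,0,0],[0,0,0]]}'
```

```text
clock: 10.95
tcp_pos: [626.8, -4.5, 30.7]
tcp_rot: [3.14, -0.111, -0.001]
ft_force: [0.2, -0.4, -0.1]
width: -0.001
clock: 11.25
tcp_pos: [627.2, -4.3, 27.3]
tcp_rot: [-3.14, 0.11, -0.001]
ft_force: [-0.1, 0.2, 1.4]
width: -0.005
clock: 11.55
tcp_pos: [627.5, -3.9, 23.6]
tcp_rot: [-3.139, 0.11, -0.002]
ft_force: [-0.2, 1.1, 4.5]
width: 0.003
clock: 11.85
tcp_pos: [627.6, -3.8, 19.6]
tcp_rot: [-3.139, 0.111, -0.002]
ft_force: [0.5, 1.8, 3.3]
width: -0.003
```

```bash
python3 -m creep '{"claw":[1,1,1],"xyz":[[0,0,0.08],[0,0,0.08],[0,0,0]],"rot":[[0,0,0],[0,0,0],[0,0,0]]}'
python3 -m creep '{"claw":[1,1,1],"xyz":[[0,0,0.08],[0,0,0.04],[0,0,0]],"rot":[[0,0,0],[0,0,0],[0,0,0]]}'
python3 -m creep '{"claw":[1,1],"xyz":[[0,0,0.04],[0,0,0]],"rot":[[0,0,0],[0,0,0]]}'
```

```text
clock: 12.15
tcp_pos: [627.6, -3.8, 15.5]
tcp_rot: [-3.139, 0.11, -0.002]
ft_force: [0.5, 2.6, 3.4]
width: 0.003
clock: 12.45
tcp_pos: [627.6, -3.7, 12.5]
tcp_rot: [-3.139, 0.11, -0.002]
ft_force: [1.3, 2.5, 4.1]
width: 0.001
clock: 12.65
tcp_pos: [627.7, -3.8, 11.8]
tcp_rot: [-3.139, 0.11, -0.002]
ft_force: [0.5, 3.9, 7.4]
width: -0.001
```

```bash
python3 -m creep '{"claw":[1,1,1],"xyz":[[0,0,0.04],[0,0,0],[0,0,0]],"rot":[[0,0,0],[0,0,0],[0,0,0]]}'
python3 -m creep '{"claw":[1,1,1,1,1,1,1,1,1,1,1,1],"xyz":[[0,0,-0.2],[0,0,-0.6],[0,0,-0.8],[0,0,-0.8],[0,0,-0.8],[0,0,-0.8],[0,-0.9,-0.5],[0,-0.9,-0.5],[0,-0.9,-0.5],[0,-0.9,-0.5],[0,-0.9,0],[0,-0.9,0]],"rot":[[0,0,0],[0,0,0],[0,0,0],[0,0,0],[0,0,0],[0,0,0],[0,0,0],[0,0,0],[0,0,0],[0,0,0],[0,0,0],[0,0,0]]}'
python3 -m creep '{"claw":[1,1,1,1,1,1],"xyz":[[0,-0.9,0],[0,-0.9,0],[0,-0.9,0],[0,-0.9,0],[0,0,0],[0,0,0]],"rot":[[0,0,0],[0,0,0],[0,0,0],[0,0,0],[0,0,0],[0,0,0]]}'
python3 -c "
from h import *
p,d=ctrl.camera('top');cv2.imwrite('pics/t3.png',cv2.resize(p[130:270,250:420],None,fx=4,fy=4,interpolation=2)[:,:,::-1])
hsv=cv2.cvtColor(p,cv2.COLOR_RGB2HSV);q=np.load('top0.npz')['d']
for n in T:
    if n[0]=='s':
        print(n)
    # heights via depth
    c=ctrl.calibration('top');M=c['view'];o=M@np.append(T[n],[28 if n[0]=='s' else 30,1]);u=int(round(c['cx']+c['fx']*o[0]/-o[2]));v=int(round(c['cy']-c['fy']*o[1]/-o[2]))
    print(n,u,v,'depth before',np.median(q[v-2:v+3,u-2:u+3]),'now',np.median(d[v-2:v+3,u-2:u+3]))
p,d=ctrl.camera('scene');cv2.imwrite('pics/s3.png',cv2.resize(p[130:290,130:340],None,fx=3.5,fy=3.5,interpolation=2)[:,:,::-1])
"
```

```text
clock: 12.95
tcp_pos: [627.7, -3.8, 11.5]
tcp_rot: [-3.139, 0.11, -0.003]
ft_force: [-2.8, 4.5, 15.1]
width: -0.0
clock: 14.15
tcp_pos: [636.4, 131.1, 161.3]
tcp_rot: [3.14, -0.11, 0.001]
ft_force: [0.5, 0.2, -0.7]
width: 0.002
clock: 14.75
tcp_pos: [642.3, 220.1, 160.3]
tcp_rot: [3.139, -0.109, -0.0]
ft_force: [0.4, 0.2, -0.9]
width: 0.001
c_near_left 307 225 depth before 1011.96454 now 1011.76324
s_near_left
s_near_left 279 223 depth before 1017.9273 now 1018.273
c_near_right 365 228 depth before 1010.14246 now 1009.7177
s_near_right
s_near_right 394 230 depth before 1011.6887 now 1010.9013
c_far_left 310 167 depth before 1019.2423 now 1019.1239
s_far_left
s_far_left 282 166 depth before 1024.3792 now 1038.6442
c_far_right 368 170 depth before 1017.7591 now 1015.52344
s_far_right
s_far_right 396 172 depth before 1019.3875 now 1018.46954
```

View pics/s3.png

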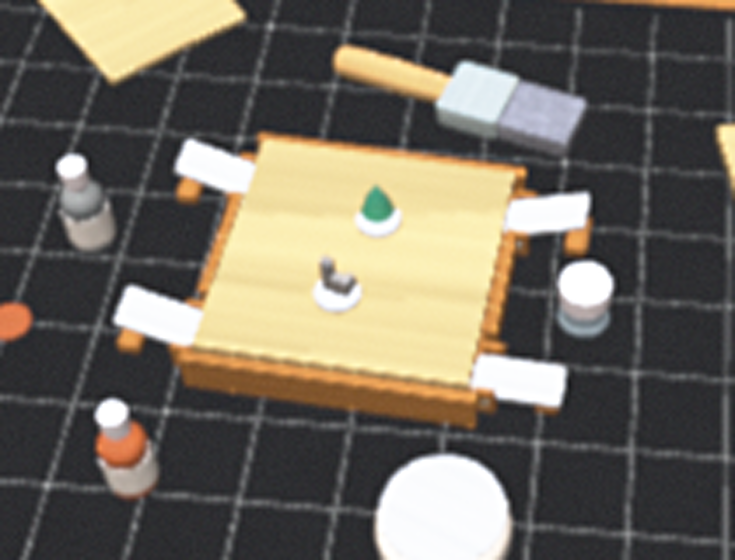

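View pics/t3.png

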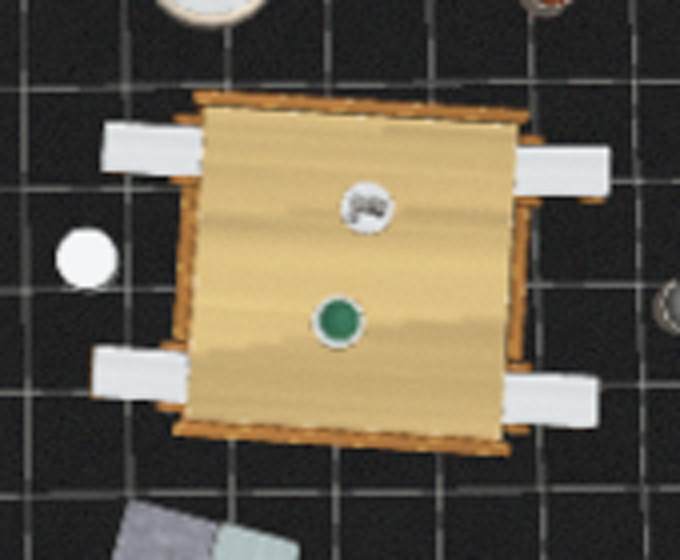

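The far left tongue (scene crop 520,380) lies flat, 14 mm lower than before. The other three are up, and the models and bystanders haven't moved. One check for level before handing in.

Run:
```python
from h import *
p,d=ctrl.camera('top')
c=ctrl.calibration('top');Mi=np.linalg.inv(c['view'])
for nm,D in(("before",np.load('top0.npz')['d']),("now",d)):
    v,u=np.mgrid[162:234,304:372];z=D[162:234,304:372];z=z.ravel()
    X=np.c_[(u.ravel()-c['cx'])/c['fx']*z,-(v.ravel()-c['cy'])/c['fy']*z,-z,np.ones(z.size)]@Mi.T
    X=X[(z>0)&(abs(X[:,2]-np.median(X[:,2]))<6)]
    A=np.c_[X[:,:2]-C,np.ones(len(X))];k=np.linalg.lstsq(A,X[:,2],rcond=None)[0];print(nm,k.round(4))
s=ctrl.state();print(s['clock'],s['ft_force'].round(2),np.abs(s['joint_velocities']).max())
print(ctrl.close_job())
```

```text
before [-1.3000e-03 -1.0000e-03  3.0107e+01]
now [ 2.00000e-04 -1.00000e-04  3.01394e+01]
14.9 [-0.56 -0.8   0.29] 0.004531855435971087
the job is handed in; nothing more can be done
None
```

I found the rocking corner, far left, and pressed its shim tongue flat. I handed the job in at about 15 s of the 58 s allowed.

- **Corners:** Near right (19 N) and far right (7 N) were both firm at z = 30 mm. Far left sank about 3 mm under roughly 2 N and then stopped; I held it there at about 10 N. I did not press near left, because the rocking corner was already found.
- **Shim:** I pressed the far left tongue down to its stop, where the tip read z = 11.5 mm at 15 N. The top camera's depth there increased by 14 mm.
- **Final checks:** The other three tongues are still up, and the pictures show the models, pot, bottles and brush in place. A plane fit to the plate gives a slope under 0.001 rad at about 30.1 mm height. The hand is clear at 160 mm above the table, with no contact force beyond sensor noise.
- **Disagreement:** One small depth patch at the far right corner read 2 mm higher than at the start. The fit over most of the plate showed no tilt, so I took it as noise.

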